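Set the flip tags on the toner stock rack

TASK

Flip the hinged tags on the toner rack by pushing them gently over with a fingertip, so that each bin holding a toner cartridge shows its tag's disc face up (tag leaning over its bin) and each bin holding only an empty packing tray shows the bar face up (tag leaning away from its bin, towards the robot). Leave a tag that is already right as it is, and leave the cartridges, trays, bottle and tools where they lie.

Things in the scene. Friction and masses are not known exactly. Their poses are not given: they have to be found in the camera images.
- rack: aluminium base board, 220 (x) x 420 (y) x 8 mm, fixed to the bench; origin at the centre of its underside. Its x points from the tags towards the bins, away from the robot, to within 0.2 rad; z up. Four bins stand on it side by side along its y, 100 mm apart.
- bin_1: open grey stock bin, fixed on the rack, 150 (x) x 88 (y) x 45 mm high, walls 4 mm; origin at the centre of its underside, 8 mm above the bench; axes parallel to the rack's. The numbers do not follow the order in the row. It carries tag 1 in front of its robot-side wall: two steel posts 6 mm wide, 72 mm apart centre to centre, 89 mm tall from the bin's underside, with the tag between them.
- tag_1_hinge (a point): middle of tag 1's hinge line, which is parallel to bin 1's y; fixed at x = -85, y = 0, z = +85 mm from bin 1's origin (93 mm above the bench). Its axes are the bin's.
- tag_1_edge (a point): middle of the free upper edge of tag 1, 65 mm from its hinge line; the tag is a white plate 50 wide x 65 long x 4 mm thick, about 30 g. At a stop this point is 147 mm above the bench, 37 mm to the side of the hinge line.
- tag_1 (a joint): lean of tag 1, rad: 0 upright, stops at -0.6 (leaning towards the robot, away from its bin: the face with the black bar shows upwards) and +0.6 (leaning over its bin: the face with the black disc shows upwards). A slow level push of a few N at most near the edge, from the side it leans to, turns it; past upright it falls to the other stop by itself in about a second.
- bin_2: open grey stock bin, fixed on the rack, 150 (x) x 88 (y) x 45 mm high, walls 4 mm; origin at the centre of its underside, 8 mm above the bench; axes parallel to the rack's. The numbers do not follow the order in the row. It carries tag 2 in front of its robot-side wall: two steel posts 6 mm wide, 72 mm apart centre to centre, 89 mm tall from the bin's underside, with the tag between them.
- tag_2_hinge (a point): middle of tag 2's hinge line, which is parallel to bin 2's y; fixed at x = -85, y = 0, z = +85 mm from bin 2's origin (93 mm above the bench). Its axes are the bin's.
- tag_2_edge (a point): middle of the free upper edge of tag 2, 65 mm from its hinge line; the tag is a white plate 50 wide x 65 long x 4 mm thick, about 30 g. At a stop this point is 147 mm above the bench, 37 mm to the side of the hinge line.
- tag_2 (a joint): lean of tag 2, rad: 0 upright, stops at -0.6 (leaning towards the robot, away from its bin: the face with the black bar shows upwards) and +0.6 (leaning over its bin: the face with the black disc shows upwards). A slow level push of a few N at most near the edge, from the side it leans to, turns it; past upright it falls to the other stop by itself in about a second.
- bin_3: open grey stock bin, fixed on the rack, 150 (x) x 88 (y) x 45 mm high, walls 4 mm; origin at the centre of its underside, 8 mm above the bench; axes parallel to the rack's. The numbers do not follow the order in the row. It carries tag 3 in front of its robot-side wall: two steel posts 6 mm wide, 72 mm apart centre to centre, 89 mm tall from the bin's underside, with the tag between them.
- tag_3_hinge (a point): middle of tag 3's hinge line, which is parallel to bin 3's y; fixed at x = -85, y = 0, z = +85 mm from bin 3's origin (93 mm above the bench). Its axes are the bin's.
- tag_3_edge (a point): middle of the free upper edge of tag 3, 65 mm from its hinge line; the tag is a white plate 50 wide x 65 long x 4 mm thick, about 30 g. At a stop this point is 147 mm above the bench, 37 mm to the side of the hinge line.
- tag_3 (a joint): lean of tag 3, rad: 0 upright, stops at -0.6 (leaning towards the robot, away from its bin: the face with the black bar shows upwards) and +0.6 (leaning over its bin: the face with the black disc shows upwards). A slow level push of a few N at most near the edge, from the side it leans to, turns it; past upright it falls to the other stop by itself in about a second.
- bin_4: open grey stock bin, fixed on the rack, 150 (x) x 88 (y) x 45 mm high, walls 4 mm; origin at the centre of its underside, 8 mm above the bench; axes parallel to the rack's. The numbers do not follow the order in the row. It carries tag 4 in front of its robot-side wall: two steel posts 6 mm wide, 72 mm apart centre to centre, 89 mm tall from the bin's underside, with the tag between them.
- tag_4_hinge (a point): middle of tag 4's hinge line, which is parallel to bin 4's y; fixed at x = -85, y = 0, z = +85 mm from bin 4's origin (93 mm above the bench). Its axes are the bin's.
- tag_4_edge (a point): middle of the free upper edge of tag 4, 65 mm from its hinge line; the tag is a white plate 50 wide x 65 long x 4 mm thick, about 30 g. At a stop this point is 147 mm above the bench, 37 mm to the side of the hinge line.
- tag_4 (a joint): lean of tag 4, rad: 0 upright, stops at -0.6 (leaning towards the robot, away from its bin: the face with the black bar shows upwards) and +0.6 (leaning over its bin: the face with the black disc shows upwards). A slow level push of a few N at most near the edge, from the side it leans to, turns it; past upright it falls to the other stop by itself in about a second.
- cart_a: black toner cartridge, 118 (x) x 56 (y) x 54 mm high, loose, about 0.6 kg, lying in one of the bins, its top 66 mm above the bench; origin at the centre of its underside. A bin holding a cartridge is full.
- tray_a: empty cardboard packing tray, 118 x 56 x 14 mm, loose, lying in one of the bins; origin at the centre of its underside. A bin holding only such a tray is empty.
- cart_b: black toner cartridge, 118 (x) x 56 (y) x 54 mm high, loose, about 0.6 kg, lying in one of the bins, its top 66 mm above the bench; origin at the centre of its underside. A bin holding a cartridge is full.
- tray_b: empty cardboard packing tray, 118 x 56 x 14 mm, loose, lying in one of the bins; origin at the centre of its underside. A bin holding only such a tray is empty.
- bottle: white cleaner bottle, radius 24, height 120 mm, standing loose beside the rack's right (-y) end; origin at the centre of its underside
- screwdriver: screwdriver lying loose on the bench between the robot and the rack, less than 40 mm high; origin under its middle
- brush: brush lying loose beside the rack's left (+y) end, less than 40 mm high; origin under its middle
There are look-alikes about, which are no part of the job. Leave any green look-alike of the cart_a alone.

How it is judged (in metres and radians):
At the end, for the whole second after the job is handed in: Tags of the two bins with a cartridge lean over their bin (joint above +0.5 rad), tags of the two bins with only a tray lean towards the robot (joint below -0.5 rad), and cartridges, trays, bottle, screwdriver and brush are within 20 mm of where they started (((horizontal distance between any of cart_a, cart_b and bin_1 below 0.04 m and value of joint tag_1 above 0.5 rad) or (not (horizontal distance between any of cart_a, cart_b and bin_1 below 0.04 m) and value of joint tag_1 below -0.5 rad)) and ((horizontal distance between any of cart_a, cart_b and bin_2 below 0.04 m and value of joint tag_2 above 0.5 rad) or (not (horizontal distance between any of cart_a, cart_b and bin_2 below 0.04 m) and value of joint tag_2 below -0.5 rad)) and ((horizontal distance between any of cart_a, cart_b and bin_3 below 0.04 m and value of joint tag_3 above 0.5 rad) or (not (horizontal distance between any of cart_a, cart_b and bin_3 below 0.04 m) and value of joint tag_3 below -0.5 rad)) and ((horizontal distance between any of cart_a, cart_b and bin_4 below 0.04 m and value of joint tag_4 above 0.5 rad) or (not (horizontal distance between any of cart_a, cart_b and bin_4 below 0.04 m) and value of joint tag_4 below -0.5 rad)) and distance of each of cart_a, cart_b, tray_a, tray_b, bottle, screwdriver, brush from where it was at the start of the episode below 0.02 m); the robot touches nothing.
It fails at once if a cartridge or tray was lifted or moved more than 20 mm (distance of any of cart_a, cart_b, tray_a, tray_b from where it was at the start of the episode above 0.02 m).
It fails at once if the bottle, screwdriver or brush was lifted or moved more than 20 mm (distance of any of bottle, screwdriver, brush from where it was at the start of the episode above 0.02 m).
It fails at once if the tag of an empty bin, already right at the start, was flipped over ((not (horizontal distance between any of cart_a, cart_b and bin_2 below 0.04 m) and value of joint tag_2 above 0.2 rad) or (not (horizontal distance between any of cart_a, cart_b and bin_3 below 0.04 m) and value of joint tag_3 above 0.2 rad) or (not (horizontal distance between any of cart_a, cart_b and bin_4 below 0.04 m) and value of joint tag_4 above 0.2 rad)).
It fails at once if a bin or its tag was pushed or squeezed with more than 20 N (contact force between any of bin_1, bin_2, bin_3, bin_4 and the arm above 20 N or contact force between any of bin_1, bin_2, bin_3, bin_4 and the fingers above 20 N).
It also fails if it takes over 58 s, if anything falls off the work surface, if the arm or the gripper's body presses on something with over 40 N, if the wrist force passes 120 N, or if a joint passes its speed limit or range.

ROBOT

A 6-joint arm with a two-finger parallel gripper is mounted at the origin on the work surface. World frame = base frame: x ahead of the robot, y to its left, z up, the work surface at z = 0. Lengths are in m, angles in degrees, forces in N, time in s.
With the tool pointing down it reaches from about 0.275 to 0.85 m from the base axis. Payload 5.2 kg.
Tool frame: the origin (TCP) lies at the very end of the fingers, on their centre line; the grasp point (between the pads) lies 19 mm behind it; x points along the fingers, z is the direction in which the jaws open and shut, and the axes are right-handed (so a half turn about x gives the same grasp; the last joint's range is limited). The gripper opens to 85 mm and grips with 20 to 120 N. Pads are 22 mm wide; open, the fingers measure 114 mm over their backs; the gripper's body (76 mm by 85 mm) begins 54 mm behind the grasp point. The pads swing forward as they close: fully open they stand 13 mm farther back than shut.
Start: joints at [60.287, 14.817, 87.949, -0, 77.235, -11.62], TCP at [0.171, 0.523, 0.231] pointing down, gripper open.
Joint ranges: [-179.93, 179.93], [-52.35, 119.4], [10.71, 147.94], [-69.91, 249.91], [12.55, 155.21], [-178.61, 178.61]. Speed limits (degrees/s): [147.25, 147.25, 180, 180, 180, 180].

INTERFACE

Orientations are given as a 3x3 rotation matrix whose columns are the frame's x, y, z axes.
In Python, from rig import ctrl gives the robot as it stands.
- The arm moves only by the tool drive_tool, never from a script. Its argument "rows" is a list of rows, each a list of 5 numbers: the opening, from 0 (shut) to 1 (fully open), then the shift along the tool's x, y, z in m, then the turn about the tool's x in rad. A call has 1 to 20 rows; each row is the pose to reach, as a shift and turn from the pose commanded when the call began, along the tool's axes at that moment; what a row does not reach only later rows make up. A row lasts 1/10 s, in which the tool goes at most 50 mm and 8.59 degrees, less where a joint would pass 70% of its speed; a pose out of reach is approached as far as the arm can. A call with a gripper value outside its range is refused whole. The fingers move at their own pace and stop on an object; "grip_force" is the grip in N (left out, the last holds). Time passes only in rows, so rows that repeat a pose let the fingers close. It gives the time, the measured TCP pose, the force and the opening at its end, in the units of the state.
- ctrl.observe(): the state, without advancing time (a new reading comes with each control period).
- ctrl.snapshot(name): name is "scene" or "top"; returns the picture (384x512x3 uint8, red, green, blue); there is no depth.
- ctrl.camera_params(name): a dict with "fx", "fy", "cx", "cy" (pixels), "xyz" and "rotation" of the camera in the world. Camera axes: x right, y up, looking along -z (the intrinsics and any distortion apply to the point x, -y, -z); pixel columns grow to the right and rows downward; lengths in m; the calibration is good to about 2 mm. A picture is of the moment at which its call begins. camera_params takes no time and is no camera call.
- ctrl.close_job(): hands the job in, once; it reports no verdict.
The state is a dict: "time": time; "q": joint angles; "joint_vel": joint speeds; "joint_torque": joint torques, N m; "tool_pos": TCP position; "tcp_rot": TCP orientation; "contact_force": force on the tool from outside, world axes, zero at the start; "torque": the same for the moment, N m; "finger_gap": finger opening in m.
Only numpy, scipy, OpenCV 4.12 (cv2) and the standard library are available. Lean on these libraries where they do the work, as an engineer would, in place of code of your own. Each camera call takes 0.05 s, during which the arm holds its last target. There are 200 camera calls.

## Working session

There is one attempt and no reset: what is moved stays moved. The work goes in short steps, Python scripts to look and compute and a tool call to move; the robot and the scene stay as the last step left them, time stands still between calls to the robot, and variables do not carry over. Pictures are saved under pics/ and viewed, about 8 in all and at most 12, crops included, and the job is handed in when it is done.

Besides the shell and the picture viewer there is one more tool, called after "Request:" as name(argument=value, ...) on one line, values as JSON. drive_tool: Moves the arm, as the interface text tells. Its arguments: {"type":"object","properties":{"rows":{"type":"array"},"grip_force":{"type":"number"}},"required":["rows"]}

```bash
mkdir -p pics; python3 - <<'E'
from rig import ctrl
import cv2
for n in("scene","top"):
    p=ctrl.camera_params(n);print(n,p)
    cv2.imwrite(f"pics/{n}0.png",cv2.resize(ctrl.snapshot(n)[:,:,::-1],None,fx=1.5,fy=1.5,interpolation=cv2.INTER_CUBIC))
print(ctrl.observe())
E
```

```text
scene {'fx': 395.89874722563513, 'fy': 395.89874722563513, 'cx': 262.68223598634626, 'cy': 202.44250959544252, 'xyz': array([0.9370907 , 0.74779084, 0.82285509]), 'rotation': array([[-0.86142633, -0.3431454 ,  0.37442743],
       [ 0.50756786, -0.55570484,  0.65845805],
       [-0.01787571,  0.75726043,  0.65286836]])}
top {'fx': 404.04104469701116, 'fy': 404.04104469701116, 'cx': 257.862464803617, 'cy': 185.3198314089398, 'xyz': array([0.40769886, 0.04277387, 1.0565614 ]), 'rotation': array([[-0.00358366,  0.98982097, -0.14227302],
       [-0.99985484, -0.00591658, -0.01597783],
       [-0.01665696,  0.14219511,  0.98969849]])}
{'time': 0.1, 'q': array([ 6.02865175e+01,  1.48561277e+01,  8.80037777e+01,  2.10546861e-03,
        7.72363732e+01, -1.16174563e+01]), 'joint_vel': array([ 0.09296192, -0.12735231, -0.20338095, -0.04907475,  0.07877371,
       -0.04844888]), 'joint_torque': array([ 1.34288577e-03, -4.46964991e+01, -2.91252565e+01, -2.99877538e-04,
        6.28211463e-03,  3.67448399e-05]), 'tool_pos': array([0.17054307, 0.52239499, 0.23055524]), 'tcp_rot': array([[-8.64028146e-04, -9.50534584e-01,  3.10617543e-01],
       [-1.44166887e-03,  3.10618520e-01,  9.50533564e-01],
       [-9.99998588e-01,  3.73480112e-04, -1.63873926e-03]]), 'contact_force': array([ 0.36854264, -0.6017962 , -0.00755656]), 'torque': array([ 0.00237352, -0.01800044,  0.02367595]), 'finger_gap': 0.08508630442858019}
```

View pics/scene0.png

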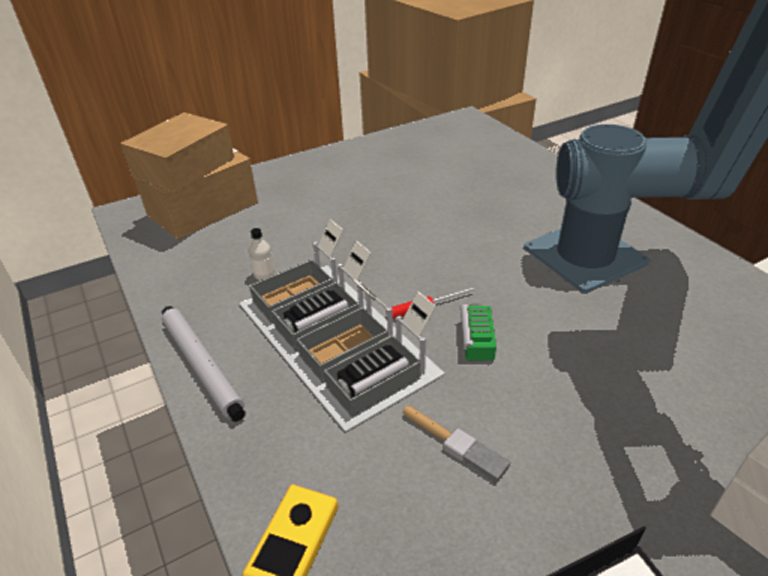

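View pics/top0.png

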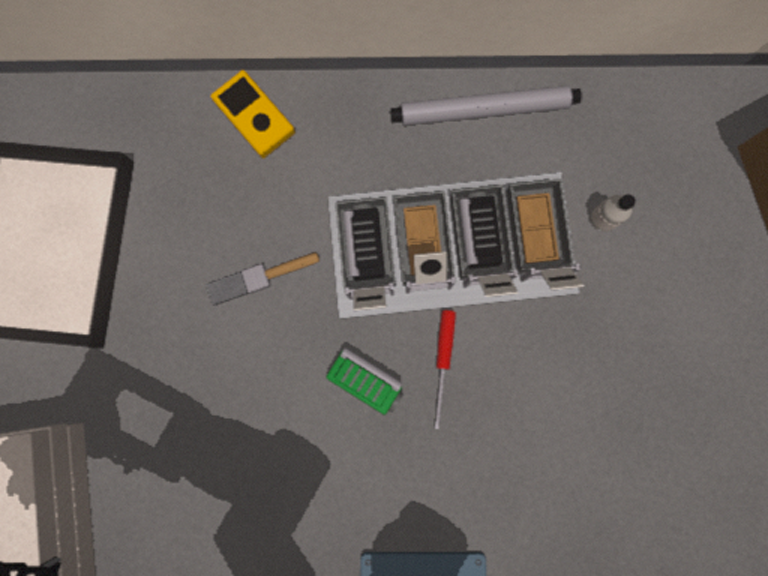

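```bash
cat > h.py <<'E'
import numpy as np
from rig import ctrl
def px2w(n,u,v,z):
    p=ctrl.camera_params(n);d=np.array([(u-p['cx'])/p['fx'],-(v-p['cy'])/p['fy'],-1])
    d=p['rotation']@d;c=p['xyz'];return c+d*(z-c[2])/d[2]
def w2px(n,P):
    p=ctrl.camera_params(n);q=p['rotation'].T@(np.array(P)-p['xyz'])
    return np.array([p['cx']-p['fx']*q[0]/q[2],p['cy']+p['fy']*q[1]/q[2]])
E
python3 - <<'E'
from h import *
import cv2
w=np.array([px2w("top",u/1.5,v/1.5,.008)[:2] for u,v in((330,197),(560,175),(580,291),(341,317))])
print(w,np.linalg.norm(w-np.roll(w,1,0),axis=1))
c=w.mean(0);ey=w[0]+w[3]-w[1]-w[2];ey/=np.linalg.norm(ey);ex=np.array([ey[1],-ey[0]]);print(c,ex)
im=ctrl.snapshot("top")[105:225,205:400,::-1];im=cv2.resize(im,None,fx=4,fy=4,interpolation=cv2.INTER_CUBIC)
def dot(P,col):
    u=(w2px("top",P)-[205,105]+.5)*4; cv2.circle(im,tuple(int(a) for a in u),3,col,-1)
for sx in(-1,1):
  for sy in(-1,1): dot([*(c+ex*.11*sx+ey*.21*sy),.008],(0,0,255))
s=[-1,1,-1,-1]
# bins centre x offset in rack unknown: assume 0.02
for i,y in enumerate((.15,.05,-.05,-.15)):
  b=c+ey*y
  for o in(0,.01,.02): 
    dot([*(b+ex*(o-.085+.037*s[i])),.147],(0,255,0) if o==0 else (255,0,255))
cv2.imwrite("pics/c1.png",im)
E
```

```text
[[ 0.70508991  0.16058026]
 [ 0.74209337 -0.24984275]
 [ 0.53362947 -0.27517711]
 [ 0.49054135  0.13937663]] [0.21559378 0.41208774 0.20999768 0.41678699]
[ 0.61783852 -0.05626574] [0.99532046 0.09662913]
```

View pics/c1.png

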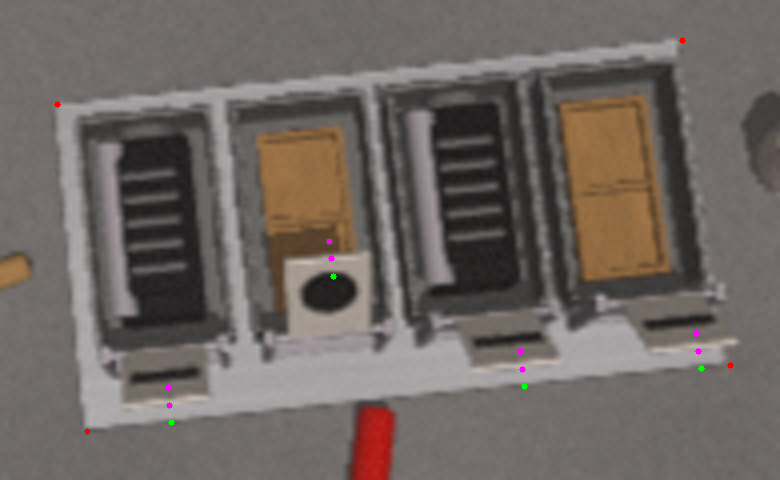

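The bins, left to right in the top crop, are as follows:

| Bin | Contents | Tag face | Tag pixel | Action |
|---|---|---|---|---|
| L1 | cartridge | bar | (164,402) | flip |
| L2 | tray | disc | (326,256) | flip |
| L3 | cartridge | bar | (510,365) | flip |
| L4 | tray | bar | (690,346) | leave as is |

Look-alikes: the green cartridge at (365,380) and the grey roller at (485,105) in the top picture. Both lie outside the bins, so I'll leave them alone.

```bash
cat >> h.py <<'E'
def plan(*Ps):
    s=ctrl.observe();R=s['tcp_rot'];t=s['tool_pos']
    for P in Ps: print(np.round(P,3),'->',np.round(R.T@(np.array(P)-t),3))
E
python3 - <<'E'
from h import *
ex=np.array([0.9953,.0966]);s=[-1,1,-1,-1]
for i,(u,v) in enumerate([(164,402),(326,256),(510,365),(690,346)]):
  e=px2w("top",205+u/4-.4,105+v/4-.4,.147)[:2];h=e-ex*.037*s[i];print(i,e.round(4),h.round(4))
R=ctrl.observe()['tcp_rot'];print(R.round(3), "angle of tool z",np.degrees(np.arctan2(R[1,2],R[0,2])))
E
```

```text
0 [0.4935 0.0853] [0.5303 0.0889]
1 [ 0.5767 -0.0072] [ 0.5398 -0.0108]
2 [ 0.5134 -0.1102] [ 0.5502 -0.1066]
3 [ 0.5237 -0.2119] [ 0.5605 -0.2083]
[[-0.001 -0.951  0.311]
 [-0.001  0.311  0.951]
 [-1.     0.    -0.001]] angle of tool z 71.9104287580895
```

```bash
python3 - <<'E'
from h import *
ex=np.array([0.9953,.0966]);h=np.array([.5303,.0889])
plan([*(h-ex*.085),.2305])
E
```

```text
[0.446 0.081 0.23 ] -> [ 0.001 -0.399 -0.335]
```

Request:
drive_tool(rows=[[0,0,-0.03,-0.025,-0.03],[0,0,-0.06,-0.05,-0.06],[0,0,-0.09,-0.076,-0.1],[0,0,-0.12,-0.1,-0.14],[0,0,-0.15,-0.126,-0.18],[0,0,-0.18,-0.151,-0.22],[0,0,-0.21,-0.176,-0.26],[0,0,-0.24,-0.2,-0.3],[0,0,-0.27,-0.227,-0.34],[0,0,-0.3,-0.252,-0.38],[0,0,-0.33,-0.277,-0.412],[0,0,-0.36,-0.302,-0.412],[0,0,-0.38,-0.319,-0.412],[0,0,-0.399,-0.335,-0.412],[0,0,-0.399,-0.335,-0.412],[0,0,-0.399,-0.335,-0.412]])

```text
time: 1.75
tool_pos: [0.4457, 0.0803, 0.231]
tcp_rot: [[-0.001, -0.996, -0.095], [0.0, -0.095, 0.996], [-1.0, 0.001, 0.001]]
contact_force: [-1.1, 0.1, -0.4]
finger_gap: 0.0002
```

```bash
python3 - <<'E'
from h import *
print(ctrl.observe()['tcp_rot'].round(3),ctrl.observe()['finger_gap'])
ex=np.array([0.9953,.0966]);h=np.array([.5303,.0889])
plan([*(h-ex*.085),.128],[*(h+ex*.01),.128])
E
```

```text
[[-0.001 -0.996 -0.095]
 [ 0.    -0.095  0.996]
 [-1.     0.001  0.001]] 0.00017958071536307508
[0.446 0.081 0.128] -> [ 0.103 -0.     0.   ]
[0.54  0.09  0.128] -> [ 0.103 -0.095  0.001]
```

Request:
drive_tool(rows=[[0,0.035,0,0,0],[0,0.07,0,0,0],[0,0.103,0,0,0],[0,0.103,-0.008,0,0],[0,0.103,-0.016,0,0],[0,0.103,-0.024,0,0],[0,0.103,-0.028,0,0],[0,0.103,-0.032,0,0],[0,0.103,-0.036,0,0],[0,0.103,-0.04,0,0],[0,0.103,-0.044,0,0],[0,0.103,-0.048,0,0],[0,0.103,-0.052,0,0],[0,0.103,-0.056,0,0],[0,0.103,-0.06,0,0],[0,0.103,-0.064,0,0],[0,0.103,-0.068,0,0]])

```text
time: 3.45
tool_pos: [0.5141, 0.087, 0.1283]
tcp_rot: [[-0.0, -0.995, -0.096], [-0.0, -0.096, 0.995], [-1.0, 0.0, -0.0]]
contact_force: [0.4, 0.6, 0.4]
finger_gap: 0.0001
```

Request:
drive_tool(rows=[[0,0,-0.004,0,0],[0,0,-0.008,0,0],[0,0,-0.012,0,0],[0,0,-0.016,0,0],[0,0,-0.02,0,0],[0,0,-0.024,0,0],[0,0,-0.024,0,0],[0,0,-0.01,0,0],[0,0,0.01,0,0],[0,0,0.03,0,0],[0,0,0.05,0,0],[0,0,0.068,0,0],[0,0,0.068,0,0]])

```text
time: 4.75
tool_pos: [0.4436, 0.0806, 0.1282]
tcp_rot: [[-0.002, -0.995, -0.096], [0.0, -0.096, 0.995], [-1.0, 0.002, 0.0]]
contact_force: [0.4, 0.5, 0.8]
finger_gap: -0.0003
```

```bash
python3 - <<'E'
from h import *
import cv2
ex=np.array([0.9953,.0966]);h=np.array([.5502,-.1066])
plan([*(h-ex*.085),.128])
im=ctrl.snapshot("scene")[130:300,140:330,::-1];cv2.imwrite("pics/c2.png",cv2.resize(im,None,fx=3,fy=3,interpolation=cv2.INTER_CUBIC))
E
```

```text
[ 0.466 -0.115  0.128] -> [ 0.    -0.003 -0.197]
```

View pics/c2.png

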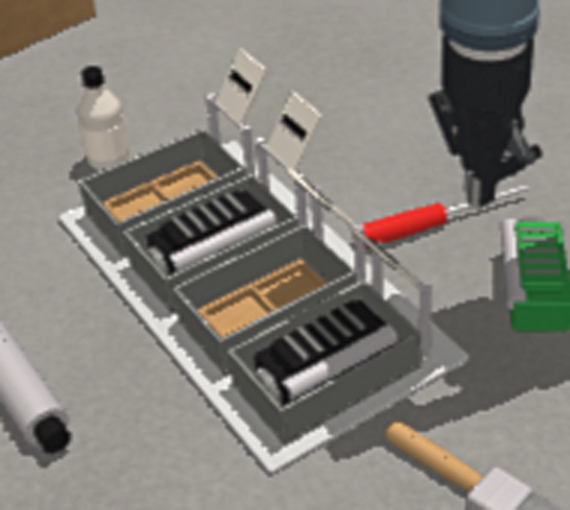

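The L1 tag now leans over its bin: it is seen edge-on at (395,275), like L2's at (325,210). L3 and L4 still stand towards the robot, at (293,130) and (240,85). L3 is next.

Request:
drive_tool(rows=[[0,0,0,-0.03,0],[0,0,0,-0.06,0],[0,0,0,-0.09,0],[0,0,0,-0.12,0],[0,0,-0.001,-0.15,0],[0,0,-0.003,-0.18,0],[0,0,-0.003,-0.197,0],[0,0,-0.003,-0.197,0],[0,0,-0.011,-0.197,0],[0,0,-0.019,-0.197,0],[0,0,-0.027,-0.197,0],[0,0,-0.031,-0.197,0],[0,0,-0.035,-0.197,0],[0,0,-0.039,-0.197,0],[0,0,-0.043,-0.197,0],[0,0,-0.047,-0.197,0],[0,0,-0.051,-0.197,0],[0,0,-0.055,-0.197,0],[0,0,-0.059,-0.197,0],[0,0,-0.063,-0.197,0]])

```text
time: 6.8
tool_pos: [0.528, -0.1096, 0.1283]
tcp_rot: [[0.0, -0.995, -0.096], [-0.0, -0.096, 0.995], [-1.0, -0.0, -0.0]]
contact_force: [-0.2, -0.5, -0.1]
finger_gap: -0.0002
```

Request:
drive_tool(rows=[[0,0,-0.004,0,0],[0,0,-0.008,0,0],[0,0,-0.012,0,0],[0,0,-0.016,0,0],[0,0,-0.02,0,0],[0,0,-0.024,0,0],[0,0,-0.028,0,0],[0,0,-0.032,0,0],[0,0,-0.032,0,0],[0,0,-0.02,0,0],[0,0,0,0,0],[0,0,0.02,0,0],[0,-0.03,0.03,0,0],[0,-0.06,0.03,0,0],[0,-0.09,0.03,0,0],[0,-0.11,0.03,0,0],[0,-0.11,0.03,0,0]])

```text
time: 8.5
tool_pos: [0.4984, -0.1131, 0.2414]
tcp_rot: [[0.005, -0.995, -0.096], [-0.003, -0.096, 0.995], [-1.0, -0.005, -0.003]]
contact_force: [0.1, -0.0, -0.1]
finger_gap: 0.0001
```

```bash
python3 - <<'E'
from h import *
import cv2
ex=np.array([0.9953,.0966]);h=np.array([.5398,-.0108])
plan([*(h+ex*.09),.238],[*(h+ex*.09),.128],[*(h-ex*.008),.128])
im=ctrl.snapshot("scene")[130:300,140:330,::-1];cv2.imwrite("pics/c3.png",cv2.resize(im,None,fx=3,fy=3,interpolation=cv2.INTER_CUBIC))
E
```

```text
[ 0.629 -0.002  0.238] -> [ 0.004 -0.141  0.098]
[ 0.629 -0.002  0.128] -> [ 0.114 -0.14   0.098]
[ 0.532 -0.012  0.128] -> [ 0.113 -0.042  0.098]
```

View pics/c3.png

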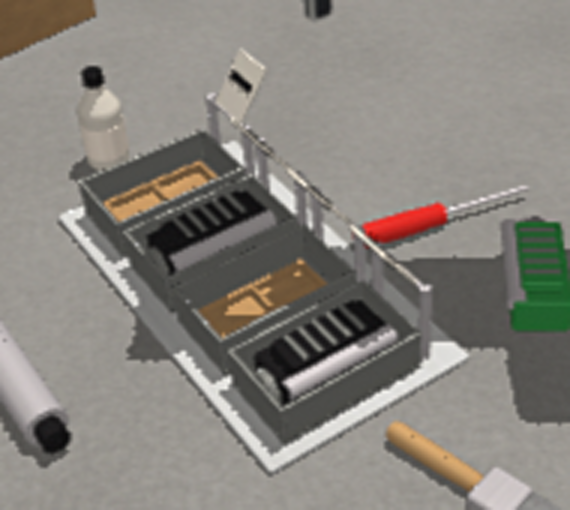

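The L3 tag is now over its bin too, edge-on at about (290,170). L4 is unchanged at (240,85). Next I go over to the bin side of L2, lower, and push back towards the robot.

Request:
drive_tool(rows=[[0,0,-0.03,0.02,0],[0,0,-0.06,0.04,0],[0,0,-0.09,0.06,0],[0,0,-0.12,0.08,0],[0,0,-0.141,0.098,0],[0,0,-0.141,0.098,0],[0,0.03,-0.141,0.098,0],[0,0.06,-0.141,0.098,0],[0,0.09,-0.141,0.098,0],[0,0.113,-0.141,0.098,0],[0,0.113,-0.141,0.098,0],[0,0.113,-0.133,0.098,0],[0,0.113,-0.125,0.098,0],[0,0.113,-0.117,0.098,0],[0,0.113,-0.109,0.098,0],[0,0.113,-0.105,0.098,0],[0,0.113,-0.101,0.098,0],[0,0.113,-0.097,0.098,0],[0,0.113,-0.093,0.098,0],[0,0.113,-0.089,0.098,0]])

```text
time: 10.55
tool_pos: [0.5768, -0.0064, 0.1253]
tcp_rot: [[0.0, -0.995, -0.096], [-0.0, -0.096, 0.995], [-1.0, -0.0, -0.0]]
contact_force: [0.1, 0.0, 0.1]
finger_gap: 0.0003
```

Request:
drive_tool(rows=[[0,0,0.004,0,0],[0,0,0.008,0,0],[0,0,0.012,0,0],[0,0,0.016,0,0],[0,0,0.02,0,0],[0,0,0.024,0,0],[0,0,0.028,0,0],[0,0,0.032,0,0],[0,0,0.036,0,0],[0,0,0.04,0,0],[0,0,0.042,0,0],[0,0,0.042,0,0],[0,0,0.03,0,0],[0,0,0.01,0,0],[0,0,-0.01,0,0],[0,-0.03,-0.02,0,0],[0,-0.06,-0.02,0,0],[0,-0.09,-0.02,0,0],[0,-0.12,-0.02,0,0],[0,-0.12,-0.02,0,0]])

```text
time: 12.55
tool_pos: [0.6003, -0.0047, 0.2504]
tcp_rot: [[0.009, -0.995, -0.096], [-0.002, -0.096, 0.995], [-1.0, -0.009, -0.003]]
contact_force: [1.1, -0.0, 0.5]
finger_gap: -0.0001
```

Request:
drive_tool(rows=[[0,0,0.04,0,0],[0,0,0.08,0,0],[0,0,0.12,0.03,0],[0,0,0.15,0.06,0],[0,0,0.18,0.1,0],[0,0,0.2,0.14,0],[0,0,0.2,0.18,0],[0,0,0.2,0.22,0],[0,0,0.2,0.25,0],[0,0,0.2,0.25,0],[0,0,0.2,0.25,0]])

```text
time: 13.65
tool_pos: [0.3738, 0.2257, 0.2448]
tcp_rot: [[-0.001, -0.995, -0.098], [-0.001, -0.098, 0.995], [-1.0, 0.001, -0.001]]
contact_force: [-0.7, 0.2, -0.4]
finger_gap: -0.0001
```

```bash
python3 - <<'E'
from h import *
import cv2
a=cv2.resize(ctrl.snapshot("scene")[130:300,140:330,::-1],(570,510),interpolation=cv2.INTER_CUBIC)
b=cv2.resize(ctrl.snapshot("top")[90:300,130:440,::-1],None,fx=2.5,fy=2.5,interpolation=cv2.INTER_CUBIC)
cv2.imwrite("pics/s4.png",a);cv2.imwrite("pics/t4.png",b)
E
```

```text
(no output)
```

View pics/s4.png

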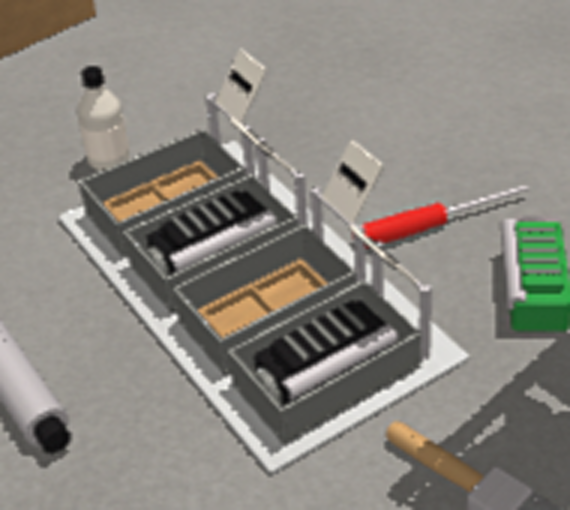

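View pics/t4.png

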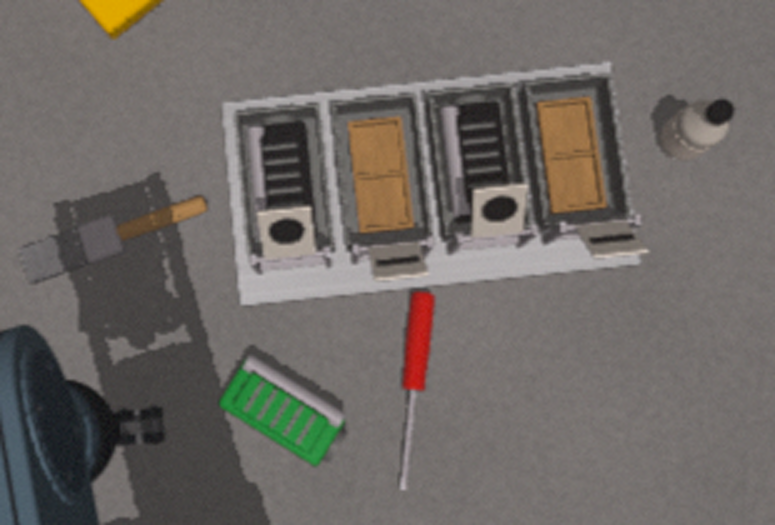

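Discs now show at (287,231) and (498,208) over the two cartridge bins. Bars show at (398,262) and (612,238) on the two tray bins. Nothing else has moved, and the arm is clear.

```bash
python3 -c "
from rig import ctrl
ctrl.close_job()"
```

```text
the job is handed in; nothing more can be done
```

All four tags now match their bins, and I handed the job in at about 14 s of the 58 s allowed.

- **Flipped:** with shut fingertips I pushed three tags over. The two cartridge-bin tags (first and third from the left) now lean over their bins. The tag of the second bin, which holds a tray, now leans towards the robot. The fourth tag was already right, so I left it.
- **Last checks:** the final pictures from both cameras show discs on both cartridge bins and bars on both tray bins. The cartridges, trays, bottle, screwdriver, brush and green look-alike looked to be where they started, judged by eye only. The arm stood clear of everything.
- **Forces:** every reading at the end of a move was about 1 N, with nothing recorded during the pushes themselves. No check failed or disagreed.

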